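# Move the pizza wheel to the other fold-down hook and fold the emptied one away

### The job

Move the pizza wheel over to the other hook on the shelf unit's end panel, so that nothing sticks out where it hangs now. The other hook is folded up: first swing its stiff arm right down onto its stop, then hang the wheel on it by the slot in its handle and let go. Finally fold the emptied hook up flat against the panel, fully home, and leave the mug, coasters and bowl where they are.

Things in the scene. Friction and masses are not known exactly. Their poses are not given: they have to be found in the camera images.
- shelf_unit: White shelf unit, fixed on the table. Its end panel (300 mm wide, 375 high) carries two fold-down hooks 150 mm apart. Origin: middle of the panel's foot, on its outer face. -x points out of the panel, y along it, z up. Its wooden top board (22 thick, underside 375 mm up) overhangs the panel by 25 mm above the hooks: no way straight down along the panel, come tilted.
- used_hook: Steel plate (36 wide, 82 high, 4 thick mm, from 20 below to 62 above its origin) of the hook the pizza wheel hangs on at first; left or right varies. Origin: on the panel's face, 245 mm above the table, level with the hinge. Axes as shelf_unit: -x out of the panel, y along it, z up. Two hinge lugs reach 26 mm out, 24 mm wide over both, 9 mm above and below the pin.
- spare_hook: Plate of the other hook: same model, height and axes as used_hook. Nothing hangs on it; its arm starts folded up, perhaps not quite flat.
- used_hook_arm (a joint): Angle of this hook's arm. 0: folded up, upright along the panel, at its stop. 1.571: swung down, standing level out of the panel, at its stop. The hinge is stiff, about 0.22 N m of friction (4 N at 55 mm from the pin), and the arm stays where it is left. Its flat sides can be pinched along y at any angle; it turns, and creeps, in such a pinch.
- spare_hook_arm (a joint): Angle of the spare hook's arm, same meaning, stops and stiffness as used_hook_arm. Starts at 0 to 0.2.
- used_hook_end (a point): Point on the used hook's arm, on the centre line, 62 mm from the hinge pin. The arm is a steel bar 12 mm wide (along y), 9 mm thick, straight up to this point, then a nose slanting 45 degrees up (arm level) that ends 78 mm from the pin with its top 16 mm above the bar's centre line. Folded, the nose points to the panel.
- spare_hook_end (a point): The same point on the spare hook's arm, which has the same shape.
- used_hook_pivot (a point): Middle of the used hook's hinge pin, which runs along y, 20 mm out of the panel.
- spare_hook_pivot (a point): Middle of the spare hook's hinge pin, which runs along y, 20 mm out of the panel.
- pizza_wheel: Pizza wheel, about 0.16 kg, 221 mm long. Origin: middle of the upper inner edge of its hanging slot, resting on the bar. z along the handle, up when hung; x through the slot; y across. Slot 20 wide (y), 30 high (z 0 to -30 mm), in a black end 34 wide, 8 thick, up to z +7. Black grip 22 wide (y), 15 thick (x), z -40 to -120. Below, a blade 84 in diameter, 3 thick, in the y-z plane, centre z -172.
- mug: White mug, 82 mm wide, 92 mm high, standing on the table near the panel; a bystander. Origin: centre of its underside.
- coasters: Stack of coasters on a wooden disc, 112 mm wide, 52 mm high; a bystander. Origin: centre of its underside.
- fruit_bowl: Small dark wooden bowl, 150 mm wide, 55 mm high; a bystander. Origin: centre of its underside.
Mind the look-alikes: they are no part of the job. What is shaped like the pizza_wheel but red is not meant.

How it is judged:
By the outcome, as a careful person would: the job done as asked, in the order asked, and still so for the second after the job is handed in, with the robot touching nothing.
It also fails if it takes over 72 s, if anything falls off the work surface, if the arm or the gripper's body presses on something with over 40 N, if the wrist force passes 120 N, or if a joint passes its speed limit or range.

### The arm

A 7-joint arm with a two-finger parallel gripper is mounted at the origin on the work surface. World frame = base frame: x ahead of the robot, y to its left, z up, the work surface at z = 0. Lengths are in m, angles in rad, forces in N, time in s.
With the tool pointing down it reaches from about 0.35 to 0.775 m from the base axis. Payload 3.1 kg.
Tool frame: the origin (TCP) lies between the finger pads; the fingertips stand manip.nose_length ahead of it and the grasp point (between the pads) lies 6 mm ahead of it (manip.nose_length is the distance from the TCP to the fingertips, in m); z points along the fingers, y is the line along which they close (so a half turn about z gives the same grasp; the last joint's range is limited). The gripper opens to 85 mm and grips with 20 to 120 N. Pads are 22 mm wide; open, the fingers measure 114 mm over their backs; the gripper's body (76 mm by 85 mm) begins 54 mm behind the grasp point. The pads swing forward as they close: fully open they stand 13 mm farther back than shut.
Start: joints at [1.294, 0.311, 0.014, 1.512, -0.004, 1.319, -0.027], TCP at [0.128, -0.535, 0.256] pointing down, gripper open.
Joint ranges: [-2.7, 2.7], [-0.3, 1.91], [-1.27, 1.3], [0.12, 2.57], [-1.44, 4.58], [0.2, 2.03], [-3.05, 3.05]. Speed limits (rad/s): [2.79, 2.79, 3.14, 3.14, 3.14, 3.14, 3.14].

### API

Orientations are given as a rotation vector (axis times angle).
In Python, from cell import get_obs, vision, manip gives the robot as it stands. The module is installed in compiled form; this text tells all that it offers.
- The arm moves only by the tool step_arm, never from a script. Its argument "commands" is a list of rows, each a list of 5 numbers: the opening, from 0 (shut) to 1 (fully open), then the shift along the tool's x, y, z scaled (see below), then the turn about the tool's z scaled (see below). In form: [[gripper, tx, ty, tz, spin], ...]. A call has 1 to 10 rows; each row is the pose to reach, as a shift and turn from the pose commanded when the call began, along the tool's axes at that moment; what a row does not reach only later rows make up. The controller multiplies each number of a shift by 0.1 m and each number of a turn by 30 degrees. A row lasts 1/10 s, in which the tool goes at most 50 mm and 8.59 degrees, less where a joint would pass 70% of its speed; a pose out of reach is approached as far as the arm can. A call with a number of a shift or a turn outside -1 to 1 is refused whole. A call with a gripper value outside its range is refused whole. The fingers move at their own pace and stop on an object; "newtons" is the grip in N (left out, the last holds). Time passes only in rows, so rows that repeat a pose let the fingers close. It gives the time, the measured TCP pose, the force, the opening and the grip force at its end, in the units of the state.
- get_obs(): the state, without advancing time (a new reading comes with each control period).
- vision.snapshot(name): name is "scene" or "top"; returns the picture (400x640x3 uint8, red, green, blue); there is no depth.
- vision.calibration(name): a dict with "intrinsics" (3x3 intrinsics, pixels), "dist" ([k1, k2, p1, p2, k3] as OpenCV has them; the pictures are not rectified), "extrinsics" (4x4, takes a point from world to camera coordinates). Camera axes: x right, y down, z forward; pixel columns grow to the right and rows downward; lengths in m; the calibration is good to about 2 mm. A picture is of the moment at which its call begins. calibration takes no time and is no camera call.
- manip.hand_in(): hands the job in; it is judged then, once.
The state is a dict: "t": time; "joint_positions": joint angles; "qvel": joint speeds; "effort": joint torques, N m; "eef_pos": TCP position; "eef_rot": TCP orientation; "ft_force": force on the tool from outside, world axes, zero at the start; "ft_torque": the same for the moment, N m; "width": finger opening in m; "gripper_force": force on a finger pad.
Only numpy, scipy, OpenCV 4.12 (cv2) and the standard library are available. Lean on these libraries where they do the work, as an engineer would, in place of code of your own. Each camera call takes 0.05 s, during which the arm holds its last target. There are 200 camera calls.

## Working session

There is one attempt and no reset: what is moved stays moved. The work goes in short steps, Python scripts to look and compute and a tool call to move; the robot and the scene stay as the last step left them, time stands still between calls to the robot, and variables do not carry over. Pictures are saved under pics/ and viewed, at most 10 in all, crops included, and the job is handed in when it is done.

Besides the shell and the picture viewer there is one more tool, called as name([rows], argument=value, ...), one row to a line, values as JSON. step_arm: Moves the arm, as the interface text tells. Its arguments: {"type":"object","properties":{"commands":{"type":"array","items":{"type":"array","items":{"type":"number"}}},"newtons":{"type":"number"}},"required":["commands"]}

```bash
mkdir -p pics; cat > h.py <<'E'
import numpy as np, cv2
from scipy.spatial.transform import Rotation as R
from cell import get_obs, vision, manip
E
python3 - <<'E'
from h import *
for n in("scene","top"):
    cv2.imwrite(f"pics/{n}0.png",vision.snapshot(n)[:,:,::-1]); c=vision.calibration(n); print(n,c["intrinsics"],c["dist"],np.round(c["extrinsics"],4).tolist())
o=get_obs(); print({k:np.round(v,4) for k,v in o.items()}, manip.nose_length)
E
```

```text
scene [[436.43251209   0.         321.25414424]
 [  0.         436.43251209 196.62977924]
 [  0.           0.           1.        ]] [-0.10506431  0.          0.          0.          0.        ] [[-0.0462, 0.9987, -0.0198, -0.0893], [0.6788, 0.0168, -0.7341, -0.217], [-0.7329, -0.0474, -0.6787, 1.6082], [0.0, 0.0, 0.0, 1.0]]
top [[409.91904574   0.         317.26430991]
 [  0.         409.91904574 201.09585239]
 [  0.           0.           1.        ]] [-0.05306992  0.          0.          0.          0.        ] [[0.0209, -0.9998, 0.0036, 0.1145], [-0.9986, -0.0211, -0.0478, 0.4856], [0.0479, -0.0026, -0.9989, 1.0834], [0.0, 0.0, 0.0, 1.0]]
{'t': np.float64(0.1), 'joint_positions': array([ 1.2943,  0.3116,  0.014 ,  1.5129, -0.0045,  1.3192, -0.0272]), 'qvel': array([ 0.0004, -0.0027, -0.0023, -0.0037,  0.0022, -0.0001,  0.0001]), 'effort': array([ 5.00000e-04, -3.80854e+01,  1.46600e-01, -2.31242e+01,
        1.24000e-02,  8.20000e-03,  0.00000e+00]), 'eef_pos': array([ 0.1279, -0.5343,  0.2553]), 'eef_rot': array([-3.1179e+00, -3.6790e-01,  4.0000e-04]), 'ft_force': array([ 0.0228,  0.0102, -0.5796]), 'ft_torque': array([-0.0103,  0.0128,  0.0733]), 'gripper_force': np.float64(0.0), 'width': np.float64(0.0851)} 0.025
```

View pics/scene0.png

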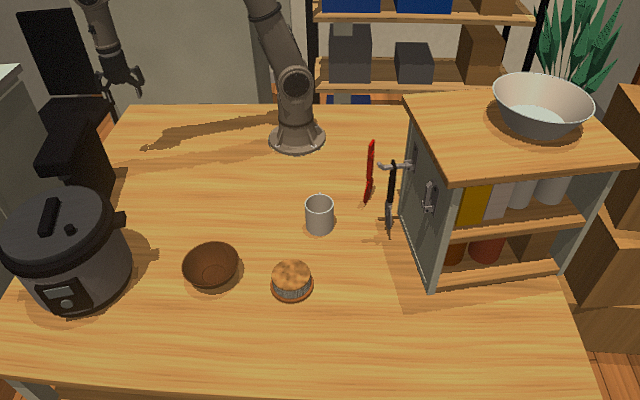

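View pics/top0.png

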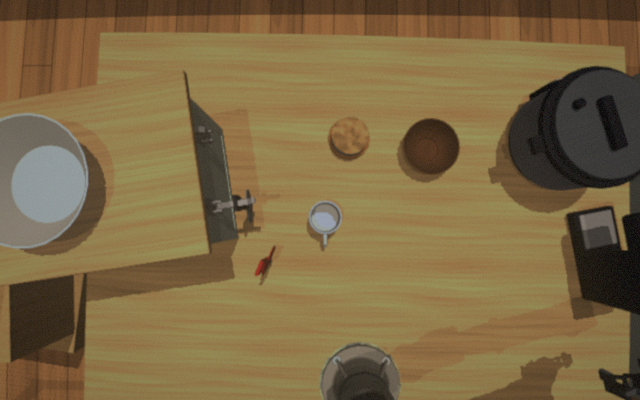

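Two candidates: a red wheel at scene (370,170)/top (265,262), and a black-handled wheel at scene (392,195)/top (248,205), hanging on the hook nearer the robot. The black one on the hook fits. The spare hook is at scene (428,197)/top (205,133), folded. I'll confirm this in an enlarged crop.

```bash
python3 - <<'E'
from h import *
a=cv2.imread("pics/scene0.png")[125:255,350:450]; b=cv2.imread("pics/top0.png")[65:285,175:295]
a=cv2.resize(a,None,fx=4.6,fy=4.6,interpolation=cv2.INTER_CUBIC); b=cv2.resize(b,None,fx=2.7,fy=2.7,interpolation=cv2.INTER_CUBIC)
im=np.zeros((600,800,3),np.uint8); im[:a.shape[0],:a.shape[1]]=a; im[:b.shape[0],470:470+b.shape[1]]=b[:600]
cv2.imwrite("pics/c1.png",im)
E
```

```text
(no output)
```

View pics/c1.png

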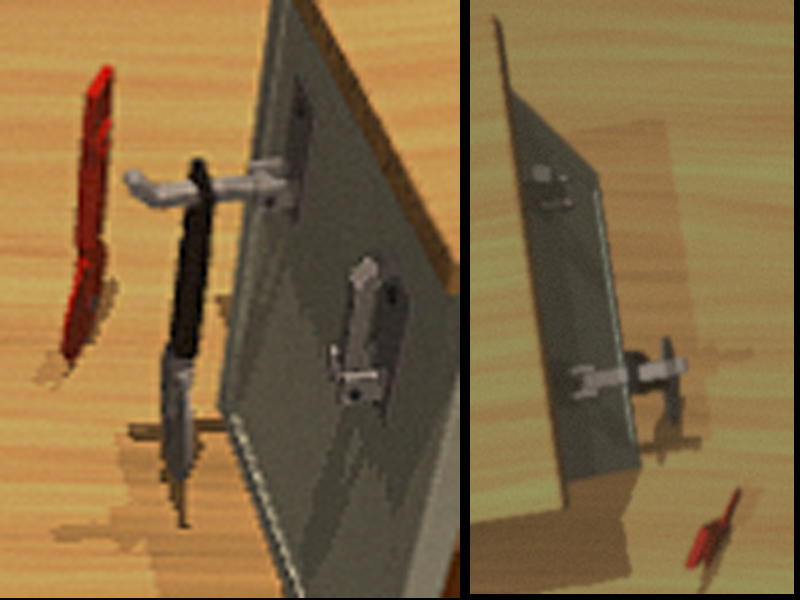

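```bash
cat >> h.py <<'E'
from scipy.optimize import least_squares
C={n:vision.calibration(n) for n in("scene","top")}
def proj(n,P):
    c=C[n];E=c["extrinsics"];return cv2.projectPoints(np.atleast_2d(np.float64(P)),cv2.Rodrigues(E[:3,:3].copy())[0],E[:3,3].copy(),c["intrinsics"],np.float64(c["dist"]))[0][:,0]
def tri(ps,pt):
    r=least_squares(lambda P:np.r_[proj("scene",P)[0]-ps,proj("top",P)[0]-pt],[.4,.3,.2]);return r.x,np.abs(r.fun).max()
S=lambda x,y:np.array([x/4.6+350-.4,y/4.6+125-.4]); T=lambda x,y:np.array([(x-470)/2.7+175-.3,y/2.7+65-.3])
def panel(q):
    # q=x,y,yaw of panel frame
    return R.from_rotvec([0,0,q[2]]).as_matrix(),np.array([q[0],q[1],0])
E
python3 - <<'E'
from h import *
pts=[((0,.15,0),S(228,412),T(640,468)),((0,-.15,0),np.array([437,289.]),T(599,180)),
((-.096,.075,.258),S(133,180),T(684,365)),((-.02,.075,.245),S(265,182),T(582,381)),((-.02,-.075,.245),S(362,387),T(556,190))]
for p,s,t in pts: print(p,*tri(s,t))
print("wheeltop",*tri(S(199,162),T(640,372)),"bladebot",*tri(S(183,525),T(672,428)))
def f(q):
    M,o=panel(q);return np.concatenate([np.r_[proj("scene",M@np.array(p)+o)[0]-s,proj("top",M@np.array(p)+o)[0]-t] for p,s,t in pts])
r=least_squares(f,[.4,.25,1.5],loss="soft_l1");print(r.x,np.round(f(r.x),1))
M,o=panel(r.x)
for p,s,t in pts: print(M@p+o)
E
```

```text
(0, 0.15, 0) [ 0.3791561   0.34094342 -0.01018502] 0.9150921942751324
(0, -0.15, 0) [0.66731146 0.40095792 0.00857271] 5.705884432465268
(-0.096, 0.075, 0.258) [0.47111528 0.25720684 0.25665128] 0.3488476892703716
(-0.02, 0.075, 0.245) [0.45743356 0.33483934 0.24680504] 1.3720676731463186
(-0.02, -0.075, 0.245) [0.60881897 0.36530459 0.23842175] 0.015364487805641147
wheeltop [0.46471876 0.29068731 0.26423682] 1.0595845002337683 bladebot [ 0.41943144  0.3177696  -0.07677714] 0.1940849030253844
[0.52671759 0.3681195  1.77444287] [-1.6 -2.1 -0.4 -0.1 -6.5  4.8 -4.  -1.8  0.4  0.  -1.2 -0.8  0.7  0.3
  2.1  0.1 -0.5 -3.5 -0.1  1.5]
[0.37981725 0.33778322 0.        ]
[0.67361793 0.39845577 0.        ]
[0.47268264 0.25893514 0.258     ]
[0.45731226 0.33336464 0.245     ]
[0.6042126  0.36370092 0.245     ]
```

```bash
cat >> h.py <<'E'
def arm(ph,y):  # centre line incl. nose in panel frame; ph=0 up, pi/2 level
    d=np.array([-np.sin(ph),0,np.cos(ph)]);u=np.array([np.cos(ph),0,np.sin(ph)])  # u: nose side
    p=np.array([-.02,y,.245]);return [p,p+.062*d,p+.075*d+.0128*u]
def overlay(name,q,phs,fn,wheel=None):
    M,o=panel(q);L=[]
    L.append([(0,.15,0),(0,-.15,0),(0,-.15,.375),(0,.15,.375),(0,.15,0)])
    L.append([(-.025,.15,.375),(-.025,-.15,.375)]); L.append([(-.025,.15,.397),(-.025,-.15,.397)])
    for y,ph in phs:
        L.append([(-.004,y+a,.245+b) for a,b in((-.018,-.02),(.018,-.02),(.018,.062),(-.018,.062),(-.018,-.02))])
        L.append(arm(ph,y)); L.append([(-.026,y+a,.245+b) for a,b in((-.012,-.009),(.012,-.009),(.012,.009),(-.012,.009),(-.012,-.009))])
    L=[[M@np.array(p)+o for p in l] for l in L]
    if wheel is not None: # 4x4-like (Rm,t)
        W,t=wheel;h=np.linspace(0,2*np.pi,40)
        L.append([W@np.array(p)+t for p in((0,-.017,.007),(0,.017,.007),(0,.017,-.037),(0,-.017,-.037),(0,-.017,.007))])
        L.append([W@np.array(p)+t for p in((0,0,0),(0,0,-.13))]);L.append([W@np.array([0,.042*np.cos(a),-.172+.042*np.sin(a)])+t for a in h])
    out=[]
    for n,(x0,y0,x1,y1),k in name:
        im=cv2.resize(vision.snapshot(n)[y0:y1,x0:x1,::-1],None,fx=k,fy=k,interpolation=cv2.INTER_CUBIC)
        for l in L:
            p=(proj(n,l)+.5-[x0,y0])*k
            cv2.polylines(im,[np.int32(p*16)],False,(0,255,255),1,cv2.LINE_AA,4)
        out.append(im)
    H=max(i.shape[0] for i in out)
    cv2.imwrite(fn,np.hstack([cv2.copyMakeBorder(i,0,H-i.shape[0],0,4,cv2.BORDER_CONSTANT) for i in out]))
V=[("scene",(355,125,455,300),3.4),("top",(180,65,290,265),2.9)]
E
python3 - <<'E'
from h import *
pts=[((0,.15,0),S(228,412),T(640,468)),((0,-.15,0),None,T(599,180)),
((-.096,.075,.258),S(133,180),T(684,365)),((-.02,.075,.245),S(265,182),T(582,381)),((-.02,-.075,.245),S(362,387),None)]
def f(q):
    M,o=panel(q);return np.concatenate([proj(n,M@np.array(p)+o)[0]-z for p,s,t in pts for n,z in(("scene",s),("top",t)) if z is not None])
r=least_squares(f,[.4,.25,1.5],loss="soft_l1");print(r.x,np.round(f(r.x),1))
M,o=panel(r.x)
W=M; t=M@np.array([-.067,.075,.2495])+o
overlay(V,r.x,[(.075,np.pi/2),(-.075,.1)],"pics/o1.png",(W,t))
E
```

```text
[0.52811331 0.36583641 1.74834787] [-1.1 -2.  -0.9 -0.3 -1.7 -2.5  0.1 -0.4 -0.8 -0.1  0.5  0.4  2.3 -0.1
 -2.4 -3.2]
```

View pics/o1.png

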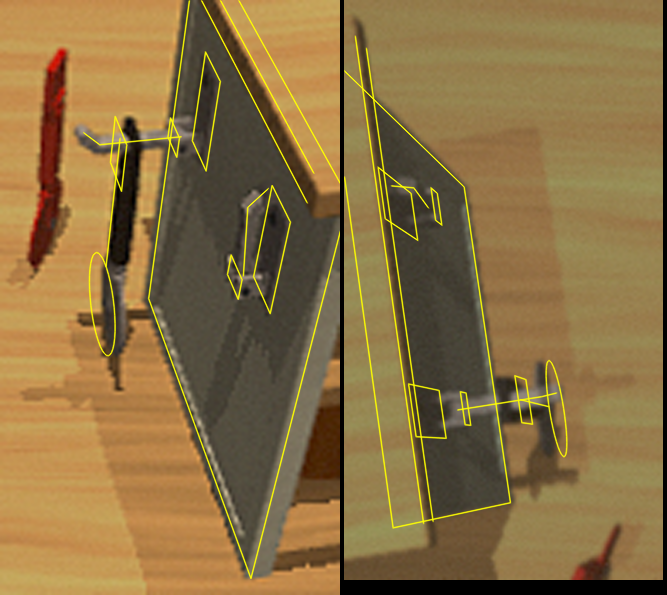

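```bash
python3 - <<'E'
from h import *
pts=[((0,.15,0),S(228,412),T(640,468)),((0,-.15,0),np.array([355+249/3.4,125+576/3.4]),T(599,180)),
((-.096,.075,.258),S(133,180),T(684,365)),((-.026,.075,.245),None,T(597,381)),((-.026,-.075,.245),None,T(572,190)),
((0,-.15,.375),np.array([455.5,184])if 0 else None,None)]
def f(q):
    M,o=panel(q);return np.concatenate([proj(n,M@np.array(p)+o)[0]-z for p,s,t in pts for n,z in(("scene",s),("top",t)) if z is not None])
r=least_squares(f,[.4,.25,1.5],loss="soft_l1");print(r.x,np.round(f(r.x),1))
M,o=panel(r.x)
W=M; t=M@np.array([-.056,.075,.2495])+o
for y in(.075,-.075): print(M@[-.02,y,.245]+o)
print(M)
for p in((0,0,0),(0,0,-.08),(0,0,-.172)):print(proj("scene",W@p+t),proj("top",W@p+t))
V=[("scene",(365,145,445,225),4.9),("top",(190,110,270,230),4.9)]
overlay(V,r.x,[(.075,np.pi/2),(-.075,.1)],"pics/o2.png",(W,t))
E
```

```text
[0.52815424 0.3643587  1.74372019] [-1.3 -2.  -0.6 -0.3 -0.9  0.1 -0.9 -2.6 -0.4 -0.5 -0.2  0.1  0.1 -0.5
 -0.4  0.5]
[0.45771407 0.33175223 0.245     ]
[0.60547695 0.35756174 0.245     ]
[[-0.17206334 -0.98508589  0.        ]
 [ 0.98508589 -0.17206334  0.        ]
 [ 0.          0.          1.        ]]
[[393.50699076 164.46191081]] [[235.45375091 203.1024931 ]]
[[390.72067587 188.41140283]] [[242.29046947 204.60431703]]
[[387.77751699 213.30470452]] [[248.84442641 206.04343527]]
```

View pics/o2.png

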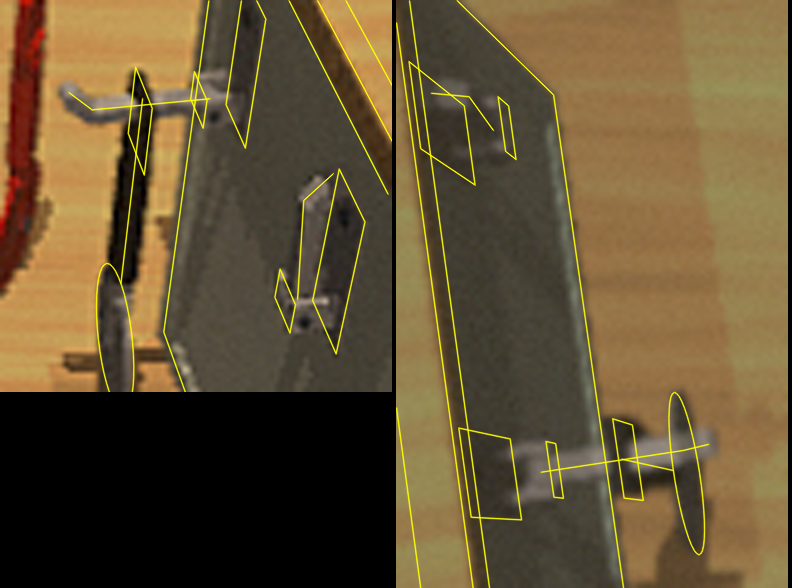

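The overlay fits to about 2 mm. The spare hook sits at about (0.605, 0.358, 0.245) with its arm nearly flat, and the black wheel at panel x of about -56 mm. The tool can't be tilted. So I'll use the open finger, which reaches past the body under the board, to drag the spare arm out by side friction and then hook behind its nose. First I'll traverse.

step_arm([
  [1,0,0,-0.5,0.06],
  [1,0,0,-1,0.12],
  [1,0,0,-1,0.12],
])

```text
t: 0.6
eef_pos: [0.1287, -0.5379, 0.3642]
eef_rot: [3.115, 0.268, 0.004]
ft_force: [-0.6, -1.0, -0.4]
width: 0.0856
gripper_force: 0.0
```

step_arm([
  [1,0.33,-0.33,0,0],
  [1,0.66,-0.66,-0.1,0],
  [1,0.98,-1,-0.1,0],
])

```text
t: 0.9
eef_pos: [0.2086, -0.4188, 0.3673]
eef_rot: [3.128, 0.269, 0.002]
ft_force: [1.2, 0.3, 0.4]
width: 0.0852
gripper_force: 0.0
```

step_arm([
  [1,0.33,-0.33,0,0],
  [1,0.66,-0.66,-0.1,0],
  [1,0.98,-1,-0.1,0],
])

```text
t: 1.2
eef_pos: [0.2881, -0.3029, 0.3775]
eef_rot: [3.127, 0.27, 0.003]
ft_force: [1.4, -1.6, 1.0]
width: 0.0855
gripper_force: 0.0
```

step_arm([
  [1,0.33,-0.33,0,0],
  [1,0.66,-0.66,-0.1,0],
  [1,0.98,-1,-0.1,0],
])

```text
t: 1.5
eef_pos: [0.3675, -0.1875, 0.3876]
eef_rot: [3.128, 0.269, 0.004]
ft_force: [1.1, -0.4, -0.4]
width: 0.0851
gripper_force: 0.0
```

step_arm([
  [1,0.33,-0.33,0,0],
  [1,0.66,-0.66,-0.1,0],
  [1,0.98,-1,-0.1,0],
  [1,0.98,-1,-0.1,0],
])

```text
t: 1.9
eef_pos: [0.4481, -0.0658, 0.3966]
eef_rot: [-3.123, -0.292, -0.005]
ft_force: [-0.9, -0.3, 0.4]
width: 0.0855
gripper_force: 0.0
```

step_arm([
  [1,0.33,-0.33,0,0],
  [1,0.66,-0.66,-0.1,0],
  [1,0.98,-1,-0.1,0],
])

```text
t: 2.2
eef_pos: [0.5264, 0.0418, 0.4074]
eef_rot: [3.13, 0.265, 0.004]
ft_force: [0.5, -0.0, 0.4]
width: 0.0854
gripper_force: 0.0
```

step_arm([
  [1,0.33,-0.33,0,0],
  [1,0.66,-0.66,-0.1,0],
  [1,0.98,-1,-0.1,0],
  [1,0.98,-1,-0.1,0],
])

```text
t: 2.6
eef_pos: [0.6054, 0.1644, 0.4116]
eef_rot: [-3.123, -0.286, 0.01]
ft_force: [-0.4, 0.1, -0.5]
width: 0.0854
gripper_force: 0.0
```

```bash
cat >> h.py <<'E'
Q=[0.52815424,0.3643587,1.74372019]
def st(p=None):
    "state in panel frame; if p (panel coords, TCP) given, print tool-frame shift numbers"
    o=get_obs();M,t=panel(Q);Rm=R.from_rotvec(o["eef_rot"]).as_matrix();pp=M.T@(o["eef_pos"]-t)
    xt=M.T@Rm[:,0]
    print("t",o["t"],"panel mm",np.round(pp*1e3,1),"x_t ang deg from -py",round(np.degrees(np.arctan2(xt[0],-xt[1])),2),"F panel",np.round(M.T@o["ft_force"],1),"q",np.round(o["joint_positions"],2),"w",round(float(o["width"]),4))
    if p is not None: print("shift",np.round(Rm.T@(M@(np.array(p)-pp))*10,2))
E
python3 -c "
from h import *
st((-.075,-.045,.42));st((-.075,-.045,.305))
print(tri(np.array([372.5,141]),np.array([267.5,253])) )"
```

```text
t 2.6 panel mm [-210.2  -41.7  411.6] x_t ang deg from -py 0.57 F panel [ 0.2  0.3 -0.5] q [ 0.02  0.54 -0.64  0.87  0.31  1.81 -1.86] w 0.0854
shift [ 0.05 -1.35 -0.08]
t 2.6 panel mm [-210.2  -41.7  411.6] x_t ang deg from -py 0.57 F panel [ 0.2  0.3 -0.5] q [ 0.02  0.54 -0.64  0.87  0.31  1.81 -1.86] w 0.0854
shift [ 0.05 -1.35  1.07]
(array([0.36099826, 0.23513178, 0.24499986]), np.float64(4.9787844078023795))
```

step_arm([
  [1,0,0,0.5,0],
  [1,0,-0.35,1,0],
  [1,0,-0.7,1,0],
  [1,0,-0.7,1,0],
])

```text
t: 3.0
eef_pos: [0.5879, 0.232, 0.3127]
eef_rot: [-3.125, -0.287, 0.013]
ft_force: [-0.4, 1.3, 1.5]
width: 0.0854
gripper_force: 0.0
```

step_arm([
  [1,0.05,-0.25,0.05,0],
  [1,0.05,-0.5,0.05,0],
  [1,0.05,-0.5,0.05,0],
  [1,0.05,-0.5,0.05,0],
])

```text
t: 3.4
eef_pos: [0.5891, 0.2757, 0.3114]
eef_rot: [-3.13, -0.27, -0.0]
ft_force: [-0.5, -0.1, -0.4]
width: 0.0851
gripper_force: 0.0
```

```bash
python3 - <<'E'
from h import *
st((-.067,-.045,.305))
V=[("scene",(360,80,480,230),3.7),("top",(180,65,270,215),3.7)]
overlay(V,Q,[(.075,np.pi/2),(-.075,.03)],"pics/o3.png")
E
```

```text
t 3.4 panel mm [-97.8 -44.8 311.4] x_t ang deg from -py -0.03 F panel [-0.   0.5 -0.4] q [-0.12  0.58 -0.64  1.06  0.34  1.59 -2.07] w 0.0851
shift [ 0.   -0.31  0.06]
```

View pics/o3.png

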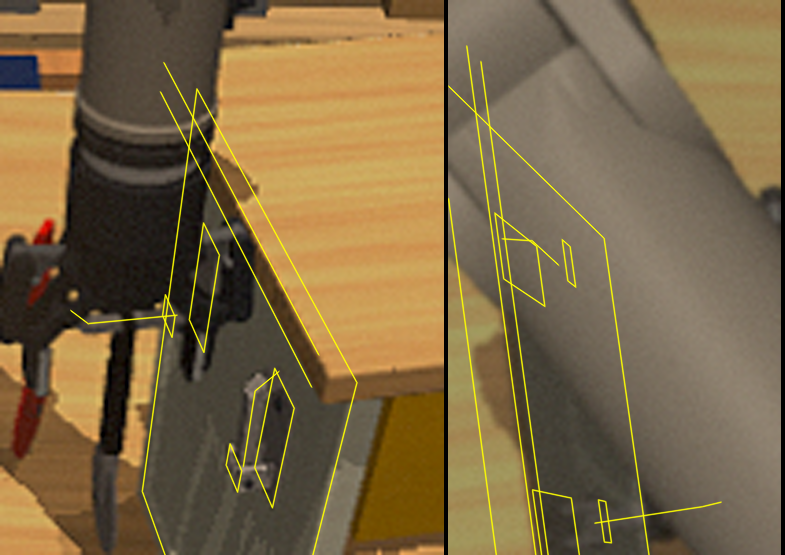

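```bash
python3 - <<'E'
from h import *
M,t=panel(Q)
for x,y,z in [(-.041,-.045,.29),(-.041,-.045,.33),(-.041,-.045,.37),(-.055,-.045,.286),(-.055,-.045,.299),(-.055,-.034,.286),(-.025,-.045,.375),(-.025,-.15,.375),(-.025,-.15,.397),(-.025,.0,.375)]:
    p=proj("scene",M@[x,y,z]+t)[0];print((x,y,z),(p-[360,80])*3.7)
E
```

```text
(-0.041, -0.045, 0.29) [203.26175462 380.42407679]
(-0.041, -0.045, 0.33) [211.68169548 329.02122973]
(-0.041, -0.045, 0.37) [220.50115735 274.67570198]
(-0.055, -0.045, 0.286) [180.0981103  387.64793965]
(-0.055, -0.045, 0.299) [182.58570671 371.33254684]
(-0.055, -0.034, 0.286) [175.19629602 375.88986152]
(-0.025, -0.045, 0.375) [248.61467076 265.2277986 ]
(-0.025, -0.15, 0.375) [309.36331726 384.96139874]
(-0.025, -0.15, 0.397) [316.52573365 352.72883681]
(-0.025, 0.0, 0.375) [225.41086999 219.85974151]
```

The open hand's knuckles bulge past the finger backs, so I'll go lower to get them under the board and then move in with force checks.

step_arm([
  [1,0,0,0.13,0],
  [1,0,0,0.26,0],
  [1,0,-0.05,0.26,0],
  [1,0,-0.1,0.26,0],
  [1,0,-0.15,0.26,0],
  [1,0,-0.15,0.26,0],
])

```text
t: 4.1
eef_pos: [0.586, 0.2897, 0.2828]
eef_rot: [3.126, 0.269, -0.005]
ft_force: [1.0, -1.5, -9.2]
width: 0.0854
gripper_force: 0.0
```

```bash
python3 -c "
from h import *
st()
cv2.imwrite('pics/d.png',cv2.resize(vision.snapshot('scene')[85:205,355:475,::-1],None,fx=5,fy=5,interpolation=cv2.INTER_CUBIC))"
```

```text
t 4.1 panel mm [-83.5 -44.2 282.8] x_t ang deg from -py -0.06 F panel [-1.7 -0.7 -9.2] q [-0.14  0.6  -0.64  1.11  0.35  1.54 -2.1 ] w 0.0854
```

View pics/d.png

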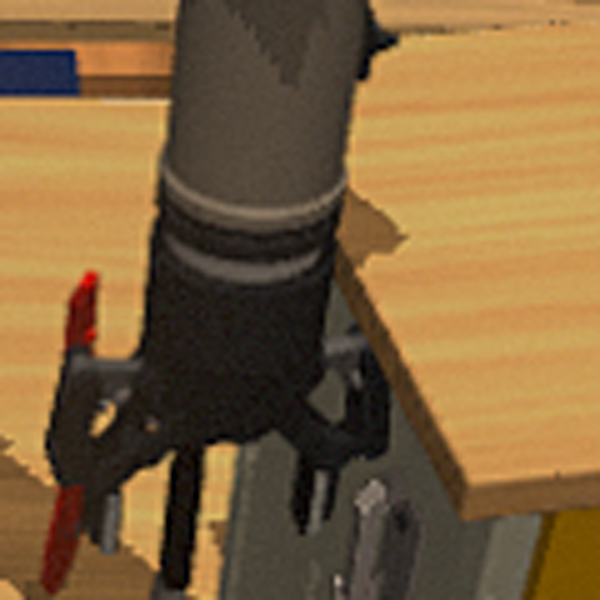

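The inner knuckle link brushes the board's underside (-9 N), so I'll back off, go 10 mm lower and move in again.

step_arm([
  [1,0,0.08,0,0],
  [1,0,0.08,0.1,0],
  [1,0,0.03,0.1,0],
  [1,0,0,0.1,0],
  [1,0,-0.02,0.1,0],
  [1,0,-0.02,0.1,0],
])

```text
t: 4.75
eef_pos: [0.586, 0.294, 0.2765]
eef_rot: [-3.128, -0.272, -0.003]
ft_force: [-0.2, -0.4, 0.1]
width: 0.0854
gripper_force: 0.0
```

```bash
python3 -c "
from h import *
st()"
```

```text
t 4.75 panel mm [-79.3 -44.8 276.5] x_t ang deg from -py 0.02 F panel [-0.4  0.2  0.1] q [-0.14  0.6  -0.64  1.12  0.35  1.51 -2.11] w 0.0854
```

step_arm([
  [1,0,-0.03,0,0],
  [1,0,-0.05,0,0],
  [1,0.05,-0.05,0,0],
  [1,0.1,-0.05,0,0],
  [1,0.13,-0.05,0,0],
  [1,0.16,-0.05,0,0],
  [1,0.16,-0.05,0,0],
])

```text
t: 5.45
eef_pos: [0.596, 0.2998, 0.2749]
eef_rot: [3.125, 0.278, -0.019]
ft_force: [-13.2, -5.9, 4.4]
width: 0.0854
gripper_force: 0.0
```

```bash
python3 -c "
from h import *
st()"
```

```text
t 5.45 panel mm [-75.2 -55.7 274.9] x_t ang deg from -py 0.24 F panel [-3.5 14.1  4.4] q [-0.16  0.64 -0.63  1.07  0.36  1.55 -2.1 ] w 0.0854
```

step_arm([
  [1,0.05,0,0,0],
  [1,0.06,0.03,0,0],
  [1,0.06,0.06,0,0],
  [1,0.06,0.09,0,0],
  [1,0.06,0.12,0,0],
  [1,0.06,0.15,0,0],
  [1,0.06,0.18,0,0],
  [1,0.06,0.2,0,0],
  [1,0.06,0.2,0,0],
])

```text
t: 6.35
eef_pos: [0.5993, 0.2854, 0.2724]
eef_rot: [3.127, 0.294, -0.037]
ft_force: [-20.3, -1.7, -0.0]
width: 0.0858
gripper_force: 0.0
```

```bash
python3 - <<'E'
from h import *
st()
im=vision.snapshot('scene'); cv2.imwrite('pics/e_full.png',im[:,:,::-1])
cv2.imwrite('pics/e.png',cv2.resize(im[125:215,385:475,::-1],None,fx=6,fy=6,interpolation=cv2.INTER_CUBIC))
E
```

```text
t 6.35 panel mm [-90.1 -56.5 272.4] x_t ang deg from -py 0.82 F panel [ 1.8 20.2 -0. ] q [-0.14  0.64 -0.64  1.07  0.35  1.55 -2.07] w 0.0858
```

step_arm([
  [1,0,0.03,0,0],
  [1,0,0.06,0,0],
  [1,0,0.09,0,0],
  [1,0,0.12,0,0],
  [1,0,0.15,0,0],
  [1,0,0.15,0,0],
])

```text
t: 7.0
eef_pos: [0.6017, 0.2706, 0.2716]
eef_rot: [3.127, 0.293, -0.039]
ft_force: [-20.7, -1.4, -2.1]
width: 0.0851
gripper_force: 0.0
```

```bash
python3 - <<'E'
from h import *
st()
im=vision.snapshot('scene'); cv2.imwrite('pics/f_full.png',im[:,:,::-1])
a=cv2.imread('pics/e_full.png')
k=lambda i:cv2.resize(i[130:215,395:475],None,fx=4.9,fy=4.9,interpolation=cv2.INTER_CUBIC)
cv2.imwrite('pics/f.png',np.hstack([k(a),k(im[:,:,::-1])]))
E
```

```text
t 7.0 panel mm [-105.1  -56.3  271.6] x_t ang deg from -py 0.82 F panel [ 2.2 20.6 -2.1] q [-0.11  0.63 -0.64  1.09  0.35  1.55 -2.05] w 0.0851
```

View pics/f.png

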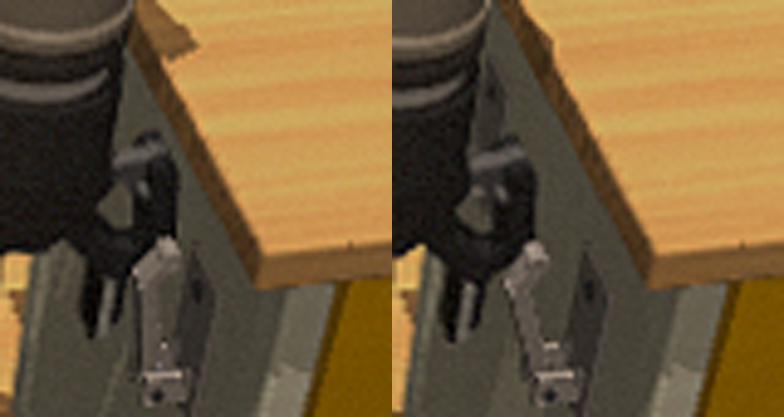

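The side friction works: the spare arm has swung out to roughly 0.5 rad (right panel, arm end at crop (515,280)). I'll keep dragging along the arc.

step_arm([
  [1,0,0.03,0.01,0],
  [1,0,0.06,0.03,0],
  [1,0,0.09,0.06,0],
  [1,0,0.12,0.09,0],
  [1,0,0.15,0.12,0],
  [1,0,0.18,0.16,0],
  [1,0,0.21,0.2,0],
  [1,0,0.22,0.24,0],
  [1,0,0.22,0.24,0],
])

```text
t: 7.95
eef_pos: [0.6063, 0.2468, 0.2499]
eef_rot: [3.125, 0.288, -0.035]
ft_force: [-20.7, -5.2, 3.1]
width: 0.0853
gripper_force: 0.0
```

```bash
cat >> h.py <<'E'
def fitphi(y,fn=None):
    "grey-ness score of hook arm angle in scene image: print row of bright samples along candidates"
    im=vision.snapshot("scene").astype(float); M,t=panel(Q); out=[]
    for ph in np.linspace(0,1.6,17):
        a=arm(ph,y); P=np.array([a[0]+(a[1]-a[0])*k for k in np.linspace(.35,1,10)])@M.T+t
        p=proj("scene",P); v=cv2.remap(im.astype(np.float32),p[:,0].astype(np.float32)[None],p[:,1].astype(np.float32)[None],cv2.INTER_LINEAR)[0]
        out.append((round(ph,1),int(v.min(0).mean()),int(v.mean()),int(v.std(0).mean())))
    return out
E
python3 - <<'E'
from h import *
st()
im=vision.snapshot('scene'); cv2.imwrite('pics/g_full.png',im[:,:,::-1])
print(fitphi(-.075))
E
```

```text
t 7.95 panel mm [-129.3  -56.8  249.9] x_t ang deg from -py 0.64 F panel [-1.6 21.3  3.1] q [-0.06  0.63 -0.64  1.15  0.35  1.49 -2.02] w 0.0853
[(np.float64(0.0), 58, 64, 2), (np.float64(0.1), 51, 64, 4), (np.float64(0.2), 57, 64, 2), (np.float64(0.3), 63, 65, 1), (np.float64(0.4), 62, 65, 4), (np.float64(0.5), 60, 71, 9), (np.float64(0.6), 77, 93, 8), (np.float64(0.7), 70, 79, 3), (np.float64(0.8), 42, 76, 11), (np.float64(0.9), 66, 76, 4), (np.float64(1.0), 64, 72, 4), (np.float64(1.1), 64, 74, 4), (np.float64(1.2), 37, 71, 12), (np.float64(1.3), 18, 69, 17), (np.float64(1.4), 57, 72, 6), (np.float64(1.5), 64, 77, 4), (np.float64(1.6), 65, 74, 4)]
```

step_arm([
  [1,0,0.03,0.03,0],
  [1,0,0.05,0.06,0],
  [1,0,0.08,0.1,0],
  [1,0,0.1,0.14,0],
  [1,0,0.12,0.18,0],
  [1,0,0.14,0.22,0],
  [1,0,0.16,0.27,0],
  [1,0,0.18,0.32,0],
  [1,0,0.18,0.32,0],
])

```text
t: 8.95
eef_pos: [0.6099, 0.2285, 0.2166]
eef_rot: [3.125, 0.287, -0.034]
ft_force: [-21.4, -4.7, 1.5]
width: 0.0853
gripper_force: 0.0
```

```bash
python3 - <<'E'
from h import *
st()
im=vision.snapshot('scene'); cv2.imwrite('pics/h_full.png',im[:,:,::-1])
print([(float(a),c) for a,b,c,d in fitphi(-.075)])
E
```

```text
t 8.95 panel mm [-147.9  -57.2  216.6] x_t ang deg from -py 0.58 F panel [-1.  21.9  1.5] q [-0.03  0.64 -0.63  1.22  0.36  1.42 -2.01] w 0.0853
[(0.0, 65), (0.1, 64), (0.2, 64), (0.3, 65), (0.4, 67), (0.5, 69), (0.6, 69), (0.7, 74), (0.8, 78), (0.9, 87), (1.0, 125), (1.1, 127), (1.2, 83), (1.3, 69), (1.4, 71), (1.5, 77), (1.6, 75)]
```

The spare arm is at about 1.05 rad. I'll back off, close the fingers and press the arm down from above.

step_arm([
  [1,-0.2,0,0,0],
  [1,-0.3,0,-0.3,0],
  [1,-0.3,0,-0.7,0],
  [0,-0.3,0,-1,0],
  [0,-0.3,0,-1,0],
])

```text
t: 9.55
eef_pos: [0.5922, 0.224, 0.3251]
eef_rot: [-3.126, -0.269, -0.016]
ft_force: [0.0, -0.2, 0.7]
width: 0.0589
gripper_force: 0.0
```

step_arm([
  [0,0,0,-0.35,0],
  [0,0,0,-0.35,0],
  [0,0,0,-0.35,0],
  [0,0,0,-0.35,0],
  [0,0,0,-0.35,0],
])

```text
t: 10.05
eef_pos: [0.59, 0.222, 0.3527]
eef_rot: [3.129, 0.27, -0.004]
ft_force: [-0.3, 0.0, -0.5]
width: 0.0001
gripper_force: 0.0
```

```bash
python3 - <<'E'
from h import *
st((-.088,-.075,.35))
E
```

```text
t 10.05 panel mm [-150.9  -36.4  352.7] x_t ang deg from -py -0.06 F panel [ 0.1  0.3 -0.5] q [-0.04  0.54 -0.65  1.03  0.32  1.66 -1.99] w 0.0001
shift [ 0.39 -0.63  0.03]
```

step_arm([
  [0,0.2,-0.3,0,0],
  [0,0.39,-0.63,0,0],
  [0,0.39,-0.63,0,0],
  [0,0.39,-0.63,0.2,0],
  [0,0.39,-0.63,0.4,0],
  [0,0.39,-0.63,0.55,0],
  [0,0.39,-0.63,0.65,0],
  [0,0.39,-0.63,0.68,0],
  [0,0.39,-0.63,0.68,0],
])

```text
t: 10.95
eef_pos: [0.6218, 0.2785, 0.2851]
eef_rot: [3.112, 0.249, 0.002]
ft_force: [3.4, -13.8, 2.6]
width: 0.0002
gripper_force: 5.1
```

```bash
python3 - <<'E'
from h import *
st()
print([(float(a),c) for a,b,c,d in fitphi(-.075)])
E
```

```text
t 10.95 panel mm [-100.7  -77.4  285.1] x_t ang deg from -py -0.76 F panel [-14.1  -1.    2.6] q [-0.15  0.66 -0.62  1.    0.39  1.59 -2.08] w 0.0002
[(0.0, 64), (0.1, 63), (0.2, 63), (0.3, 64), (0.4, 66), (0.5, 68), (0.6, 63), (0.7, 64), (0.8, 64), (0.9, 64), (1.0, 64), (1.1, 65), (1.2, 74), (1.3, 74), (1.4, 91), (1.5, 95), (1.6, 119)]
```

step_arm([
  [0,0,0.1,0,0],
  [0,0,0.1,-0.25,0],
  [0,0,0.1,-0.5,0],
  [0,0,0.1,-0.5,0],
])

```text
t: 11.4
eef_pos: [0.6202, 0.282, 0.3399]
eef_rot: [-3.126, -0.269, -0.009]
ft_force: [0.4, 0.4, 0.5]
width: 0.0001
gripper_force: 0.0
```

```bash
python3 - <<'E'
from h import *
st((-.070,-.076,.32))
im=vision.snapshot('scene'); cv2.imwrite('pics/i_full.png',im[:,:,::-1])
print([(float(a),c) for a,b,c,d in fitphi(-.075)])
V=[("scene",(360,115,460,225),5)]
overlay(V,Q,[(.075,np.pi/2),(-.075,np.pi/2)],"pics/i.png")
E
```

```text
t 11.4 panel mm [-97.  -76.5 339.9] x_t ang deg from -py -0.08 F panel [ 0.3 -0.4  0.5] q [-0.17  0.65 -0.63  0.88  0.37  1.7  -2.04] w 0.0001
shift [-0.01 -0.27  0.2 ]
[(0.0, 63), (0.1, 63), (0.2, 63), (0.3, 64), (0.4, 66), (0.5, 67), (0.6, 64), (0.7, 65), (0.8, 65), (0.9, 65), (1.0, 64), (1.1, 65), (1.2, 77), (1.3, 79), (1.4, 120), (1.5, 138), (1.6, 131)]
```

View pics/i.png

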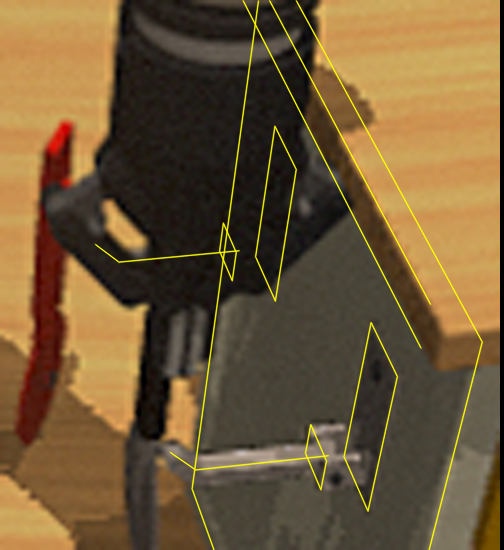

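The picture shows the spare arm nearly level (bar from crop (340,450) to (195,470)). I'll turn the hand 90° so its slim side faces the panel, then press the bar home.

step_arm([
  [0,0,0.2,0,0.25],
  [0,0,0.4,0,0.5],
  [0,0,0.4,0,0.75],
  [0,0,0.4,0,1],
  [0,0,0.4,0,1],
  [0,0,0.4,0,1],
])

```text
t: 12.15
eef_pos: [0.6259, 0.2417, 0.335]
eef_rot: [3.093, -0.544, -0.003]
ft_force: [0.8, 0.8, 0.2]
width: -0.0001
gripper_force: 0.0
```

```bash
python3 - <<'E'
from h import *
st()
E
```

```text
t 12.15 panel mm [-137.6  -75.2  335. ] x_t ang deg from -py -29.87 F panel [ 0.7 -0.9  0.2] q [-0.14  0.62 -0.54  0.92  0.3   1.67 -2.48] w -0.0001
```

step_arm([
  [0,0,0,0,-0.28],
  [0,0,0,0,-0.56],
  [0,0,0,0,-0.84],
  [0,0,0,0,-1],
])

```text
t: 12.55
eef_pos: [0.6261, 0.242, 0.3356]
eef_rot: [3.129, 0.282, -0.002]
ft_force: [0.2, -0.3, -0.0]
width: 0.0001
gripper_force: 0.0
```

step_arm([
  [0,0,0,0,-0.28],
  [0,0,0,0,-0.56],
  [0,0,0,0,-0.84],
  [0,0,0,0,-1],
])

```text
t: 12.95
eef_pos: [0.6262, 0.242, 0.3356]
eef_rot: [-2.949, -1.082, 0.002]
ft_force: [-0.7, -0.6, -0.3]
width: 0.0003
gripper_force: 0.0
```

step_arm([
  [0,0,0,0,-0.28],
  [0,0,0,0,-0.56],
  [0,0,0,0,-0.84],
  [0,0,0,0,-1],
])

```text
t: 13.35
eef_pos: [0.6262, 0.242, 0.3356]
eef_rot: [-2.569, -1.808, 0.001]
ft_force: [0.8, 1.1, 0.3]
width: 0.0001
gripper_force: 0.0
```

step_arm([
  [0,0,0,0,-0.28],
  [0,0,0,0,-0.56],
  [0,0,0,0,-0.84],
  [0,0,0,0,-1],
  [0,0,0,0,-1],
  [0,0,0,0,-1],
])

```text
t: 13.95
eef_pos: [0.6263, 0.2419, 0.3359]
eef_rot: [-2.023, -2.403, 0.001]
ft_force: [-0.5, -0.1, 0.1]
width: 0.0002
gripper_force: 0.0
```

```bash
python3 - <<'E'
from h import *
st((-.070,-.075,.335))
E
```

```text
t 13.95 panel mm [-137.5  -75.6  335.9] x_t ang deg from -py 89.93 F panel [0.  0.5 0.1] q [ 0.01  0.7  -0.93  0.91  0.55  1.73 -0.52] w 0.0002
shift [ 0.67 -0.01  0.01]
```

step_arm([
  [0,0.34,0,0,0],
  [0,0.67,0,0,0],
  [0,0.67,0,0.2,0],
  [0,0.67,0,0.4,0],
  [0,0.67,0,0.52,0],
  [0,0.67,0,0.6,0],
  [0,0.67,0,0.66,0],
  [0,0.67,0,0.68,0],
  [0,0.67,0,0.68,0],
])

```text
t: 14.85
eef_pos: [0.6149, 0.3072, 0.2744]
eef_rot: [2.024, 2.4, 0.006]
ft_force: [-4.2, -4.4, 15.1]
width: -0.0001
gripper_force: 7.8
```

```bash
python3 - <<'E'
from h import *
st()
E
```

```text
t 14.85 panel mm [-71.2 -75.6 274.4] x_t ang deg from -py 89.82 F panel [-3.6  4.9 15.1] q [-0.07  0.75 -0.92  1.    0.57  1.61 -0.63] w -0.0001
```

The bar top reads 249.5 mm under 15 N, so the spare arm is on its stop. Next I'll move to the wheel.

step_arm([
  [0,0,0,-0.35,0],
  [0,0,0,-0.7,0],
  [0,0,0,-0.7,0],
])

```text
t: 15.15
eef_pos: [0.6159, 0.3092, 0.3451]
eef_rot: [2.024, 2.401, 0.018]
ft_force: [0.8, 0.3, -0.1]
width: -0.0001
gripper_force: 0.0
```

step_arm([
  [1,0,-0.4,0,0],
  [1,0,-0.8,0,0],
  [1,0,-1,0,0],
])

```text
t: 15.45
eef_pos: [0.513, 0.2911, 0.3386]
eef_rot: [-2.019, -2.406, 0.001]
ft_force: [0.4, -0.0, 1.1]
width: 0.0434
gripper_force: 0.0
```

step_arm([
  [1,0,-0.3,0,0],
  [1,0,-0.5,0,0],
  [1,0,-0.5,0,0],
  [1,0,-0.5,0,0],
])

```text
t: 15.85
eef_pos: [0.4679, 0.2818, 0.3387]
eef_rot: [2.023, 2.402, 0.002]
ft_force: [0.1, -0.3, 1.2]
width: 0.0853
gripper_force: 0.0
```

```bash
python3 - <<'E'
from h import *
st((-.068,.075,.232))
E
```

```text
t 15.85 panel mm [-70.9  73.6 338.7] x_t ang deg from -py 89.89 F panel [-0.3 -0.   1.2] q [ 0.12  0.44 -1.05  1.33  0.38  1.57 -0.71] w 0.0853
shift [ 0.03 -0.02  1.07]
```

step_arm([
  [1,0.02,-0.01,0.3,0],
  [1,0.03,-0.01,0.6,0],
  [1,0.03,-0.01,0.85,0],
  [1,0.03,-0.01,1,0],
  [1,0.03,-0.01,1,0],
])

```text
t: 16.35
eef_pos: [0.4661, 0.2835, 0.2354]
eef_rot: [-2.023, -2.401, 0.007]
ft_force: [-0.3, -0.2, 0.0]
width: 0.0854
gripper_force: 0.0
```

step_arm([
  [1,0,0,0.07,0],
  [0.3,0,0,0.07,0],
  [0.3,0,0,0.07,0],
  [0.3,0,0,0.07,0],
  [0.3,0,0,0.07,0],
  [0.3,0,0,0.07,0],
  [0.3,0,0,0.07,0],
  [0.3,0,0,0.07,0],
], newtons=25)

```text
t: 17.15
eef_pos: [0.4662, 0.2854, 0.2322]
eef_rot: [2.022, 2.403, 0.003]
ft_force: [0.5, -0.1, 4.9]
width: 0.0335
gripper_force: 25.0
```

```bash
python3 - <<'E'
from h import *
st()
E
```

```text
t 17.15 panel mm [-67.1  74.6 232.2] x_t ang deg from -py 89.94 F panel [-0.2 -0.5  4.9] q [ 0.12  0.5  -1.02  1.54  0.43  1.35 -0.77] w 0.0335
```

step_arm([
  [0.3,0,0,0,0],
  [0.3,0,0,0,0],
  [0.3,0,0,-0.08,0],
  [0.3,0,0,-0.16,0],
  [0.3,0,0,-0.16,0],
  [0.3,0,0,-0.16,0],
], newtons=60)

```text
t: 17.75
eef_pos: [0.4654, 0.2849, 0.2471]
eef_rot: [-2.022, -2.404, 0.001]
ft_force: [-0.0, 0.4, -1.9]
width: 0.0327
gripper_force: 59.6
```

```bash
python3 - <<'E'
from h import *
st()
M,t=panel(Q)
for n,s,tt in(("mug rim",(320,200),(325,214)),("coast",(292,268),(350,135))): 
    x,e=tri(np.array(s,float),np.array(tt,float));print(n,M.T@(x-t),e)
E
```

```text
t 17.75 panel mm [-67.5  75.5 247.1] x_t ang deg from -py 89.95 F panel [ 0.4 -0.  -1.9] q [ 0.12  0.49 -1.02  1.51  0.42  1.38 -0.76] w 0.0327
mug rim [-0.23970831  0.1238292   0.1079571 ] 0.6850486409952055
coast [-0.3346236  -0.06695281  0.06598682] 0.6859042277652065
```

step_arm([
  [0.3,-0.1,0,0,0],
  [0.3,-0.2,0,0,0],
  [0.3,-0.3,0,0,0],
  [0.3,-0.4,0,0,0],
  [0.3,-0.5,0,0,0],
  [0.3,-0.6,0,0,0],
  [0.3,-0.65,0,0,0],
  [0.3,-0.65,0,0,0],
])

```text
t: 18.55
eef_pos: [0.4772, 0.2197, 0.2472]
eef_rot: [2.025, 2.402, -0.001]
ft_force: [-0.3, -0.1, -1.5]
width: 0.0326
gripper_force: 59.6
```

```bash
python3 - <<'E'
from h import *
st((-.132,-.0745,.2471))
E
```

```text
t 18.55 panel mm [-133.7   75.1  247.2] x_t ang deg from -py 89.83 F panel [-0.1  0.4 -1.5] q [ 0.28  0.44 -1.04  1.57  0.39  1.36 -0.63] w 0.0326
shift [0.02 1.5  0.  ]
```

step_arm([
  [0.3,0,0.25,0,0],
  [0.3,0,0.5,0,0],
  [0.3,0,0.75,0,0],
  [0.3,0,1,0,0],
])

```text
t: 18.95
eef_pos: [0.576, 0.2389, 0.2472]
eef_rot: [-2.021, -2.405, -0.001]
ft_force: [-0.5, -0.7, -0.7]
width: 0.0322
gripper_force: 59.8
```

step_arm([
  [0.3,0,0.25,0,0],
  [0.3,0,0.45,0,0],
  [0.3,0,0.5,0,0],
  [0.3,0,0.5,0,0],
  [0.3,0,0.5,0,0],
  [0.3,0,0.5,0,0],
])

```text
t: 19.55
eef_pos: [0.6235, 0.2469, 0.2477]
eef_rot: [-2.021, -2.405, 0.0]
ft_force: [0.4, 0.3, -0.6]
width: 0.033
gripper_force: 59.9
```

```bash
python3 - <<'E'
from h import *
st((-.0665,-.0745,.2471))
E
```

```text
t 19.55 panel mm [-132.1  -73.7  247.7] x_t ang deg from -py 90.03 F panel [ 0.2 -0.5 -0.6] q [ 0.06  0.73 -0.92  1.12  0.56  1.54 -0.56] w 0.033
shift [0.66 0.01 0.01]
```

step_arm([
  [0.3,0.1,0.01,0,0],
  [0.3,0.2,0.01,0,0],
  [0.3,0.26,0.01,0,0],
  [0.3,0.32,0.01,0,0],
  [0.3,0.38,0.01,0,0],
  [0.3,0.44,0.01,0,0],
  [0.3,0.44,0.01,0,0],
])

```text
t: 20.25
eef_pos: [0.6173, 0.2917, 0.2472]
eef_rot: [-2.019, -2.405, -0.0]
ft_force: [0.4, 0.8, -2.4]
width: 0.0323
gripper_force: 59.9
```

step_arm([
  [0.3,0.06,0,0,0],
  [0.3,0.12,0,0,0],
  [0.3,0.18,0,0,0],
  [0.3,0.22,0,0,0],
  [0.3,0.22,0,0,0],
])

```text
t: 20.75
eef_pos: [0.6136, 0.3131, 0.2472]
eef_rot: [-2.02, -2.405, -0.0]
ft_force: [-0.6, -0.5, -0.7]
width: 0.0325
gripper_force: 59.9
```

```bash
python3 - <<'E'
from h import *
st()
im=vision.snapshot('scene'); cv2.imwrite('pics/j_full.png',im[:,:,::-1])
E
```

```text
t 20.75 panel mm [-65.2 -75.3 247.2] x_t ang deg from -py 90.05 F panel [-0.4  0.7 -0.7] q [-0.07  0.76 -0.9   1.05  0.57  1.56 -0.65] w 0.0325
```

step_arm([
  [0.3,0,0,0.06,0],
  [0.3,0,0,0.12,0],
  [0.3,0,0,0.17,0],
  [0.3,0,0,0.17,0],
  [0.3,0,0,0.17,0],
])

```text
t: 21.3
eef_pos: [0.6144, 0.3114, 0.2323]
eef_rot: [2.023, 2.402, 0.002]
ft_force: [-2.3, -2.7, 6.5]
width: 0.0327
gripper_force: 60.4
```

The wheel is resting on the spare bar (+6.5 N at the expected height). I'll let go and lift clear.

step_arm([
  [0.5,0,0,-0.02,0],
  [0.7,0,0,-0.02,0],
  [1,0,0,-0.02,0],
  [1,0,0,-0.02,0],
  [1,0,0,-0.02,0],
  [1,0,0,-0.02,0],
])

```text
t: 21.9
eef_pos: [0.6142, 0.3118, 0.232]
eef_rot: [-2.022, -2.404, 0.0]
ft_force: [0.2, -0.1, -0.3]
width: 0.0852
gripper_force: 0.0
```

step_arm([
  [1,-0.02,0,-0.2,0],
  [1,-0.03,0,-0.4,0],
  [1,-0.05,0,-0.7,0],
  [1,-0.05,0,-1,0],
  [1,-0.05,0,-1,0],
])

```text
t: 22.4
eef_pos: [0.6158, 0.3084, 0.3376]
eef_rot: [2.023, 2.402, 0.014]
ft_force: [0.2, 0.8, 0.4]
width: 0.0854
gripper_force: 0.0
```

```bash
python3 - <<'E'
from h import *
st((-.080,.075,.34))
M,t=panel(Q)
V=[("scene",(365,115,475,235),4.6)]
overlay(V,Q,[(.075,np.pi/2),(-.075,np.pi/2)],"pics/k.png",(M,M@[-.060,-.075,.2495]+t))
E
```

```text
t 22.4 panel mm [-70.2 -76.7 337.6] x_t ang deg from -py 89.91 F panel [ 0.7 -0.3  0.4] q [-0.12  0.73 -0.9   0.85  0.56  1.75 -0.59] w 0.0854
shift [-0.1  -1.52 -0.04]
```

View pics/k.png

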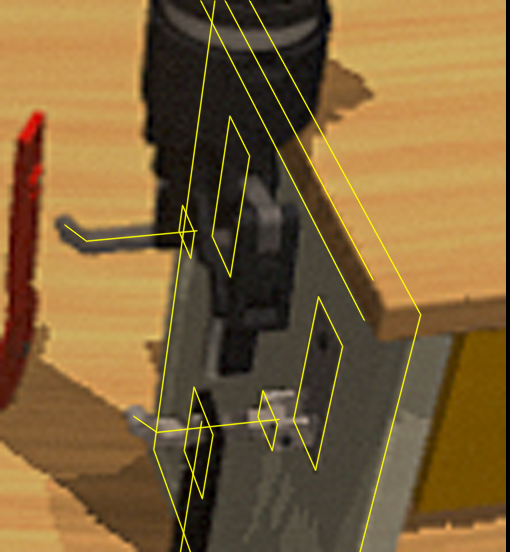

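The wheel hangs on the spare hook: its black end is at crop (205,440), on the bar. The used hook is now bare and still level. I'll pinch its arm and swing it up.

step_arm([
  [1,-0.1,-0.4,0,0],
  [1,-0.1,-0.8,0,0],
  [1,-0.1,-1,0,0],
  [1,-0.1,-1,0,0],
])

```text
t: 22.85
eef_pos: [0.515, 0.2799, 0.332]
eef_rot: [2.017, 2.407, -0.004]
ft_force: [0.2, 0.2, 0.1]
width: 0.0856
gripper_force: 0.0
```

step_arm([
  [0.6,0,-0.3,0,0],
  [0.6,0,-0.52,0,0],
  [0.6,0,-0.52,0,0],
  [0.6,0,-0.52,0.3,0],
  [0.6,0,-0.52,0.6,0],
  [0.6,0,-0.52,0.85,0],
  [0.6,0,-0.52,0.88,0],
  [0.6,0,-0.52,0.88,0],
], newtons=40)

```text
t: 23.65
eef_pos: [0.4679, 0.2707, 0.2436]
eef_rot: [-2.023, -2.402, 0.002]
ft_force: [0.3, 0.2, 1.1]
width: 0.0513
gripper_force: 0.0
```

```bash
python3 - <<'E'
from h import *
st((-.078,.075,.250))
E
```

```text
t 23.65 panel mm [-81.9  75.5 243.6] x_t ang deg from -py 89.9 F panel [ 0.1 -0.3  1.1] q [ 0.15  0.48 -1.02  1.53  0.41  1.36 -0.73] w 0.0513
shift [ 0.04  0.   -0.06]
```

step_arm([
  [0.6,0.02,0,-0.08,0],
  [0,0.02,0,-0.08,0],
  [0,0.02,0,-0.08,0],
  [0,0.02,0,-0.08,0],
  [0,0.02,0,-0.08,0],
  [0,0.02,0,-0.08,0],
], newtons=45)

```text
t: 24.25
eef_pos: [0.468, 0.2737, 0.2535]
eef_rot: [2.022, 2.403, 0.006]
ft_force: [3.2, 1.9, 4.6]
width: 0.0112
gripper_force: 45.9
```

step_arm([
  [0,0,0,-0.05,0],
  [0,0.01,0,-0.1,0],
  [0,0.02,0,-0.15,0],
  [0,0.03,0,-0.19,0],
  [0,0.05,0,-0.24,0],
  [0,0.07,0,-0.28,0],
  [0,0.1,0,-0.33,0],
  [0,0.13,0,-0.38,0],
  [0,0.13,0,-0.38,0],
])

```text
t: 25.15
eef_pos: [0.4661, 0.2837, 0.2867]
eef_rot: [2.023, 2.401, -0.005]
ft_force: [7.2, 2.5, -13.0]
width: 0.0114
gripper_force: 48.8
```

```bash
python3 - <<'E'
from h import *
st()
print([(float(a),c) for a,b,c,d in fitphi(.075)])
E
```

```text
t 25.15 panel mm [-68.8  75.  286.7] x_t ang deg from -py 89.86 F panel [  1.3  -7.5 -13. ] q [ 0.12  0.46 -1.02  1.44  0.39  1.46 -0.73] w 0.0114
[(0.0, 68), (0.1, 71), (0.2, 80), (0.3, 88), (0.4, 91), (0.5, 90), (0.6, 85), (0.7, 92), (0.8, 95), (0.9, 61), (1.0, 50), (1.1, 52), (1.2, 51), (1.3, 56), (1.4, 99), (1.5, 141), (1.6, 142)]
```

step_arm([
  [0.6,0,0,0,0],
  [0.6,0,0,0,0],
  [0.6,0,0,0,0],
  [0.6,-0.03,0,-0.3,0],
  [0.6,-0.2,0,-0.7,0],
  [1,-0.6,0,-0.8,0],
  [1,-0.8,0,-0.8,0],
  [1,-0.8,0,-0.8,0],
])

```text
t: 26.0
eef_pos: [0.4797, 0.2034, 0.3709]
eef_rot: [2.029, 2.395, -0.001]
ft_force: [-0.2, 0.2, -0.2]
width: 0.0852
gripper_force: 0.0
```

```bash
cat >> h.py <<'E'
def fit2(y):
    im=cv2.cvtColor(vision.snapshot("scene"),cv2.COLOR_RGB2HSV).astype(np.float32); M,t=panel(Q); out=[]
    for ph in np.linspace(0,1.6,17):
        a=arm(ph,y); P=np.array([a[0]+(a[1]-a[0])*k for k in np.linspace(.35,1,10)])@M.T+t
        p=proj("scene",P).astype(np.float32); v=cv2.remap(im,p[None,:,0],p[None,:,1],cv2.INTER_LINEAR)[0]
        out.append((round(float(ph),1),int(v[:,1].mean()),int(v[:,2].mean()),int(v[:,2].std())))
    return out
E
python3 - <<'E'
from h import *
st()
for r in fit2(.075): print(*r,end=" | ")
E
```

```text
t 26.0 panel mm [-150.2   75.4  370.9] x_t ang deg from -py 89.54 F panel [ 0.3  0.2 -0.2] q [ 0.3   0.37 -1.05  1.33  0.32  1.62 -0.54] w 0.0852
0.0 67 78 1 | 0.1 60 79 5 | 0.2 83 98 38 | 0.3 114 150 59 | 0.4 129 174 44 | 0.5 140 191 23 | 0.6 143 198 7 | 0.7 146 199 4 | 0.8 140 192 16 | 0.9 111 168 28 | 1.0 50 135 16 | 1.1 51 97 8 | 1.2 70 108 38 | 1.3 115 158 48 | 1.4 132 186 30 | 1.5 148 196 12 | 1.6 152 198 3 |
```

The grey bar matches at about 1.03 rad, so the used arm followed part of the way. I'll turn the hand back and push it home with the back of the open finger.

step_arm([
  [1,-0.1,0,0,0.28],
  [1,-0.2,0,0,0.56],
  [1,-0.3,0,0,0.84],
  [1,-0.3,0,0,1],
  [1,-0.3,0,0,1],
])

```text
t: 26.55
eef_pos: [0.4824, 0.1788, 0.3702]
eef_rot: [-2.573, -1.801, 0.001]
ft_force: [-0.2, -0.0, -0.3]
width: 0.0856
gripper_force: 0.0
```

step_arm([
  [1,0,0,0,0.28],
  [1,0,0,0,0.56],
  [1,0,0,0,0.84],
  [1,0,0,0,1],
])

```text
t: 26.95
eef_pos: [0.4824, 0.1791, 0.3702]
eef_rot: [-2.952, -1.072, 0.001]
ft_force: [-0.3, 0.1, -0.1]
width: 0.0852
gripper_force: 0.0
```

step_arm([
  [1,0,0,0,0.28],
  [1,0,0,0,0.56],
  [1,0,0,0,0.84],
  [1,0,0,0,1],
  [1,0,0,0,1],
  [1,0,0,0,1],
])

```text
t: 27.55
eef_pos: [0.4827, 0.1786, 0.3702]
eef_rot: [-3.129, -0.278, 0.001]
ft_force: [0.1, -0.0, -1.5]
width: 0.0853
gripper_force: 0.0
```

```bash
python3 - <<'E'
from h import *
st((-.165,.075,.277))
E
```

```text
t 27.55 panel mm [-175.2   76.7  370.2] x_t ang deg from -py 0.23 F panel [-0.  -0.1 -1.5] q [ 0.18  0.28 -0.75  1.35  0.19  1.58 -1.94] w 0.0853
shift [ 0.02 -0.1   0.93]
```

step_arm([
  [1,0.02,0,0.4,0],
  [1,0.02,0,0.8,0],
  [1,0.02,0,0.93,0],
  [1,0.02,-0.1,0.93,0],
  [1,0.02,-0.2,0.93,0],
  [1,0.02,-0.3,0.93,0],
  [1,0.02,-0.4,0.93,0],
  [1,0.02,-0.5,0.93,0],
  [1,0.02,-0.5,0.93,0],
])

```text
t: 28.45
eef_pos: [0.4796, 0.2148, 0.2806]
eef_rot: [3.108, 0.253, 0.002]
ft_force: [-5.4, -26.9, 19.3]
width: 0.0855
gripper_force: 13.1
```

step_arm([
  [1,0,-0.05,0,0],
  [1,0,-0.1,0,0],
  [1,0,-0.15,0,0],
  [1,0,-0.2,0,0],
  [1,0,-0.25,0,0],
  [1,0,-0.25,0,0],
])

```text
t: 29.05
eef_pos: [0.4789, 0.2159, 0.2833]
eef_rot: [3.07, 0.219, -0.005]
ft_force: [-14.8, -68.4, 47.3]
width: 0.0853
gripper_force: 34.5
```

```bash
python3 - <<'E'
from h import *
st()
for r in fit2(.075): print(*r,end=" | ")
E
```

```text
t 29.05 panel mm [-137.7   74.1  283.3] x_t ang deg from -py -1.78 F panel [-64.8  26.3  47.3] q [ 0.05  0.35 -0.73  1.49  0.28  1.44 -2.13] w 0.0853
0.0 65 77 2 | 0.1 59 80 6 | 0.2 79 99 40 | 0.3 114 152 59 | 0.4 129 176 44 | 0.5 141 193 24 | 0.6 143 201 8 | 0.7 146 201 5 | 0.8 139 194 14 | 0.9 102 165 25 | 1.0 47 107 23 | 1.1 49 89 6 | 1.2 82 121 44 | 1.3 122 169 46 | 1.4 134 189 29 | 1.5 148 200 5 | 1.6 152 202 1 |
```

It jammed: the push runs along the arm and through the pin. I'll back off at once, drop lower and push along the arc (in and up) instead.

step_arm([
  [1,0,0.3,0,0],
  [1,0,0.7,0,0],
  [1,0,0.7,0,0],
  [1,0,0.7,0.15,0],
  [1,0,0.7,0.3,0],
  [1,0,0.7,0.3,0],
  [1,0,0.7,0.3,0],
])

```text
t: 29.8
eef_pos: [0.4845, 0.1841, 0.2481]
eef_rot: [-3.129, -0.272, -0.001]
ft_force: [0.2, 0.0, 0.5]
width: 0.0853
gripper_force: 0.0
```

```bash
python3 - <<'E'
from h import *
st((-.155,.075,.25))
for r in fit2(.075): print(*r,end=" | ")
E
```

```text
t 29.8 panel mm [-170.1   74.   248.1] x_t ang deg from -py 0.04 F panel [-0.  -0.2  0.5] q [ 0.17  0.33 -0.74  1.59  0.23  1.31 -1.99] w 0.0853
shift [-0.01 -0.15 -0.02]
0.0 63 79 1 | 0.1 59 80 7 | 0.2 82 100 39 | 0.3 114 152 60 | 0.4 129 176 44 | 0.5 141 193 23 | 0.6 144 200 8 | 0.7 146 202 5 | 0.8 138 194 14 | 0.9 96 161 23 | 1.0 47 127 19 | 1.1 48 91 5 | 1.2 87 125 43 | 1.3 122 170 43 | 1.4 138 194 19 | 1.5 148 202 3 | 1.6 152 202 1 |
```

step_arm([
  [1,0,-0.1,0,0],
  [1,0,-0.2,0,0],
  [1,0,-0.2,0,0],
  [1,0,-0.2,0,0],
])

```text
t: 30.25
eef_pos: [0.482, 0.2016, 0.2482]
eef_rot: [3.128, 0.268, 0.003]
ft_force: [-0.4, -5.3, 1.8]
width: 0.0855
gripper_force: 2.2
```

step_arm([
  [1,0,-0.05,-0.03,0],
  [1,0,-0.1,-0.07,0],
  [1,0,-0.15,-0.11,0],
  [1,0,-0.15,-0.11,0],
])

```text
t: 30.65
eef_pos: [0.4799, 0.213, 0.2606]
eef_rot: [3.122, 0.263, 0.003]
ft_force: [-1.3, -13.6, 9.9]
width: 0.0852
gripper_force: 6.5
```

```bash
python3 - <<'E'
from h import *
st()
for r in fit2(.075): print(*r[:3],end=" | ")
E
```

```text
t 30.65 panel mm [-140.8   73.5  260.6] x_t ang deg from -py -0.26 F panel [-13.1   3.6   9.9] q [ 0.11  0.34 -0.75  1.55  0.24  1.35 -2.06] w 0.0852
0.0 65 78 | 0.1 60 80 | 0.2 80 99 | 0.3 114 152 | 0.4 131 176 | 0.5 140 194 | 0.6 130 182 | 0.7 54 108 | 0.8 45 79 | 0.9 88 110 | 1.0 131 179 | 1.1 141 196 | 1.2 146 202 | 1.3 143 201 | 1.4 141 199 | 1.5 149 199 | 1.6 153 201 |
```

The used arm is now at about 0.75 rad and moving. I'll continue along the arc.

step_arm([
  [1,0,-0.05,-0.03,0],
  [1,0,-0.1,-0.06,0],
  [1,0,-0.15,-0.09,0],
  [1,0,-0.2,-0.11,0],
  [1,0,-0.25,-0.13,0],
  [1,0,-0.25,-0.13,0],
])

```text
t: 31.3
eef_pos: [0.475, 0.2433, 0.2752]
eef_rot: [-3.128, -0.27, -0.008]
ft_force: [-2.1, -5.7, 13.1]
width: 0.0856
gripper_force: 5.7
```

```bash
python3 - <<'E'
from h import *
st()
for r in fit2(.075): print(*r[:3],end=" | ")
E
```

```text
t 31.3 panel mm [-110.1   73.2  275.2] x_t ang deg from -py -0.03 F panel [-5.2  3.  13.1] q [ 0.06  0.35 -0.76  1.51  0.25  1.38 -2.11] w 0.0856
0.0 63 77 | 0.1 59 85 | 0.2 54 85 | 0.3 45 64 | 0.4 104 114 | 0.5 136 162 | 0.6 131 166 | 0.7 118 152 | 0.8 116 132 | 0.9 121 119 | 1.0 120 127 | 1.1 117 139 | 1.2 125 163 | 1.3 135 180 | 1.4 141 199 | 1.5 149 202 | 1.6 152 201 |
```

step_arm([
  [1,0,-0.05,0.01,0],
  [1,0,-0.1,0.01,0],
  [1,0,-0.15,0.01,0],
  [1,0,-0.2,0.01,0],
  [1,0,-0.2,0.01,0],
])

```text
t: 31.85
eef_pos: [0.4722, 0.2595, 0.2772]
eef_rot: [3.126, 0.266, 0.01]
ft_force: [-7.5, -18.8, 28.6]
width: 0.0856
gripper_force: 15.6
```

```bash
python3 - <<'E'
from h import *
st()
for r in fit2(.075): print(*r[:3],end=" | ")
E
```

```text
t 31.85 panel mm [-93.6  73.1 277.2] x_t ang deg from -py -0.17 F panel [-17.2  10.6  28.6] q [ 0.02  0.36 -0.76  1.49  0.26  1.39 -2.15] w 0.0856
0.0 51 64 | 0.1 55 57 | 0.2 61 62 | 0.3 96 91 | 0.4 89 79 | 0.5 108 78 | 0.6 107 89 | 0.7 119 110 | 0.8 120 130 | 0.9 138 148 | 1.0 120 157 | 1.1 137 175 | 1.2 144 194 | 1.3 144 202 | 1.4 141 202 | 1.5 149 201 | 1.6 152 201 |
```

The knuckle sits on top of the nose. I'll back off, go 25 mm lower and push the bar's upper end with the knuckle instead.

step_arm([
  [1,0,0.15,-0.02,0],
  [1,0,0.3,0,0],
  [1,0,0.35,0,0],
  [1,0,0.35,0.15,0],
  [1,0,0.35,0.25,0],
  [1,0,0.35,0.25,0],
  [1,0,0.35,0.25,0],
])

```text
t: 32.6
eef_pos: [0.4763, 0.2278, 0.2451]
eef_rot: [-3.129, -0.272, 0.001]
ft_force: [-0.4, -0.0, 0.7]
width: 0.0854
gripper_force: 0.0
```

```bash
python3 - <<'E'
from h import *
st((-.105,.075,.25))
for r in fit2(.075)[:8]: print(*r[:3],end=" | ")
E
```

```text
t 32.6 panel mm [-125.6   74.6  245.1] x_t ang deg from -py 0.02 F panel [0.  0.4 0.7] q [ 0.09  0.36 -0.75  1.57  0.25  1.31 -2.09] w 0.0854
shift [-0.   -0.21 -0.05]
0.0 51 94 | 0.1 52 77 | 0.2 76 95 | 0.3 114 150 | 0.4 129 176 | 0.5 140 192 | 0.6 128 154 | 0.7 108 125 |
```

step_arm([
  [1,0,-0.1,-0.04,0],
  [1,0,-0.2,-0.04,0],
  [1,0,-0.25,-0.04,0],
  [1,0,-0.3,-0.04,0],
  [1,0,-0.33,-0.04,0],
  [1,0,-0.33,-0.04,0],
])

```text
t: 33.25
eef_pos: [0.4721, 0.2533, 0.2503]
eef_rot: [3.119, 0.262, -0.002]
ft_force: [-3.0, -16.6, 11.5]
width: 0.0857
gripper_force: 7.4
```

```bash
python3 - <<'E'
from h import *
st()
for r in fit2(.075)[:8]: print(*r[:3],end=" | ")
E
```

```text
t 33.25 panel mm [-99.8  74.3 250.3] x_t ang deg from -py -0.29 F panel [-15.9   5.8  11.5] q [ 0.02  0.38 -0.75  1.53  0.27  1.34 -2.16] w 0.0857
0.0 50 90 | 0.1 50 40 | 0.2 60 34 | 0.3 66 33 | 0.4 96 79 | 0.5 100 109 | 0.6 79 74 | 0.7 90 73 |
```

step_arm([
  [1,0,-0.02,0,0],
  [1,0,-0.03,0,0],
  [1,0,-0.03,0,0],
  [1,0,-0.03,0,0],
])

```text
t: 33.7
eef_pos: [0.472, 0.2532, 0.2505]
eef_rot: [3.114, 0.258, -0.003]
ft_force: [-4.8, -21.7, 13.8]
width: 0.0853
gripper_force: 10.2
```

step_arm([
  [1,0,0.2,0,0],
  [1,0,0.5,0,0],
  [1,0,0.8,0,0],
  [1,0,1,0,0],
  [1,0,1,0,0],
])

```text
t: 34.2
eef_pos: [0.4889, 0.1603, 0.249]
eef_rot: [3.128, 0.26, 0.0]
ft_force: [0.1, 0.2, -0.4]
width: 0.0851
gripper_force: 0.0
```

```bash
cat >> h.py <<'E'
def match(y,lo=-.1,hi=.4):
    "edge-free phi estimate: render bar polygon brightness contrast inside vs. flanks"
    im=cv2.cvtColor(vision.snapshot("scene"),cv2.COLOR_RGB2GRAY).astype(np.float32);M,t=panel(Q);out=[]
    for ph in np.arange(lo,hi,.05):
        d=np.array([-np.sin(ph),0,np.cos(ph)]);p=np.array([-.02,y,.245])
        g=lambda off:proj("scene",np.array([p+k*d+np.array([0,off,0]) for k in np.linspace(.02,.06,12)])@M.T+t).astype(np.float32)
        v=lambda off:cv2.remap(im,g(off)[None,:,0],g(off)[None,:,1],cv2.INTER_LINEAR).mean()
        out.append((round(float(ph),2),int(v(0)),int(v(-.006))))
    return out
E
python3 - <<'E'
from h import *
st()
print(match(.075))
a=cv2.cvtColor(vision.snapshot("scene"),cv2.COLOR_RGB2GRAY)
M,t=panel(Q)
for y in (.075,):
    for z in (.26,.275,.29,.302):
        p=proj("scene",M@[-.02,y,z]+t)[0]; r=int(round(p[1])); c=int(round(p[0])); print(np.round(p,1),a[r,c-9:c+14])
E
```

```text
t 34.2 panel mm [-194.2   73.8  249. ] x_t ang deg from -py -0.41 F panel [ 0.2 -0.1 -0.4] q [ 0.22  0.32 -0.73  1.6   0.22  1.31 -1.95] w 0.0851
[(-0.1, 77, 66), (-0.05, 82, 76), (0.0, 84, 82), (0.05, 83, 82), (0.1, 71, 79), (0.15, 64, 67), (0.2, 79, 68), (0.25, 103, 84), (0.3, 121, 104), (0.35, 130, 115)]
[408.  159.8] [162 160 163 167 150 137  91  54  76  83  86  76  75  62  52  46  45  53
  66  67  67  68  69]
[408.6 155. ] [155 158 156 163 125  69  52  67  82  80  84  74  52  50  49  49  46  57
  64  67  67  67  69]
[409.3 150.1] [169 168 168 172 182 124  66  52  83  84  81  76  66  46  41  30  46  50
  64  64  69  68  70]
[409.9 146.2] [161 160 163 165 152  91  50  84  96  86  83  70  58  47  42  43  71  60
  69  71  66  66  69]
```

The used arm stalled rigidly where its outer face would be 24.5 mm out, and the hand is now clear. I'll check the wheel and bystanders numerically, then hand in.

```bash
python3 - <<'E'
from h import *
im=vision.snapshot("scene"); a=cv2.imread("pics/scene0.png")[:,:,::-1]; g=cv2.cvtColor(im,cv2.COLOR_RGB2GRAY)
M,t=panel(Q)
for z in(0,-.05,-.08,-.11):
    p=proj("scene",M@[-.06,-.075,.2495+z]+t)[0]; r,c=int(round(p[1])),int(round(p[0])); print(r,c,g[r,c-7:c+8])
for n,(x0,y0,x1,y1) in dict(mug=(300,190,338,238),coast=(268,256,316,302),bowl=(180,240,242,294)).items():
    d=np.abs(im[y0:y1,x0:x1].astype(int)-a[y0:y1,x0:x1]); print(n,d.mean().round(1),(d.max(2)>40).mean().round(3))
E
```

```text
206 408 [156 155 156 153 158 156 161 116  46  21   8  74 148 161 135]
221 406 [129  88  62 122 111  26  21  14  16  18  12   6   5  59  76]
230 404 [135 138 135 141 145 100   4   8  21  24  19  13  11  38  78]
239 403 [149 147 154 160 126  56   3  17  20  15  17  16   2 134 107]
mug 5.7 0.032
coast 4.3 0.0
bowl 3.4 0.0
```

```bash
python3 -c "
from h import *
print(manip.hand_in())"
```

```text
the job is handed in; nothing more can be done
None
```

I handed the job in at about 34 s of robot time: the black pizza wheel hangs on the spare hook, whose arm is down on its stop. The emptied hook is pushed up to where it stalled rigidly at home (contact and image checks, good to a few hundredths of a radian). The mug, coasters and bowl show no sign of having moved. One push on the emptied hook jammed for under a second, with a wrist force of about 84 N, under the 120 N limit. I believe a finger took that load, but I couldn't confirm that the gripper's body stayed under its 40 N limit.

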